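# Clip the red file into its holder

### The arm

A 6-joint arm with a two-finger parallel gripper is mounted at the origin on the work surface. World frame = base frame: x ahead of the robot, y to its left, z up, the work surface at z = 0. Lengths are in mm, angles in rad, forces in N, time in s.
With the tool pointing down it reaches from about 300 to 775 mm from the base axis. Payload 14.6 kg.
Tool frame: the origin (TCP) lies on the front face of the gripper's body, between the roots of the fingers; the fingertips stand 97 mm ahead of it and the grasp point (between the pads) lies 78 mm ahead of it; z points along the fingers, y is the direction in which the jaws open and shut (so a half turn about z gives the same grasp; the last joint's range is limited). The gripper opens to 94 mm and grips with 3 to 60 N. Pads are 16 mm wide; open, the fingers measure 119 mm over their backs; the gripper's body (75 mm by 177 mm) begins 78 mm behind the grasp point.
Start: joints at [1.163, 0.3, 1.521, -0, 1.321, -0.067], TCP at [183.83, 518.36, 302.646] pointing down, gripper open.
Joint ranges: [-3.03, 3.03], [-0.79, 2.21], [0.23, 2.52], [-1.04, 4.18], [0, 3.07], [-2.55, 2.55]. Speed limits (rad/s): [2.22, 2.22, 2.57, 3.14, 3.14, 3.14].

### API

Orientations are given as [roll, pitch, yaw] about the fixed x, y, z axes, in that order (R = Rz(yaw) Ry(pitch) Rx(roll)).
In Python, from cell import manip, eyes, finder gives the robot as it stands.
- The arm moves only by the tool drive_tool, never from a script. Its argument "rows" is a list of rows, each an object with "offset": the shift along the tool's x, y, z in mm, a list of three; "spin": the turn about the tool's z in degrees; "jaw": the finger opening in mm, from 0 to 94. In form: [{"offset": [dx, dy, dz], "spin": spin, "jaw": jaw}, ...]. A call has 1 to 20 rows; each row shifts and turns the commanded pose from where the row before left it, along the tool's axes as they then stand; what a row does not reach is not made up. A row lasts 1/10 s, in which the tool goes at most 50 mm and 8.59 degrees, less where a joint would pass 70% of its speed; a pose out of reach is approached as far as the arm can. A call is refused whole if a number of a shift passes 50 or a number of a turn 8.59, either way. A call with a gripper value outside its range is refused whole. The fingers move at their own pace and stop on an object; "force" is the grip in N (left out, the last holds). Time passes only in rows, so rows that do not move let the fingers close. It gives the time, the measured TCP pose, the force and the opening at its end, in the units of the state.
- manip.read_state(): the state, without advancing time (a new reading comes with each control period).
- eyes.camera(name): name is "scene" or "top" or "wrist"; returns a dict with "color" (400x640x3 uint8, blue, green, red), "depth" (400x640 float32, mm along the optical axis (not along the pixel's ray), 0 where there is no reading), "vfov" (degrees; the focal length in pixels is half the picture's height over the tangent of half this angle, whatever the lens; pixels are square), "cx", "cy" (the principal point, pixels), "rvec" (rotation vector, rad) and "tvec" (3), from world to camera coordinates, as OpenCV has them. Camera axes: x right, y down, z forward; pixel columns grow to the right and rows downward; lengths in mm; the calibration is good to about 2 mm. A picture is of the moment at which its call begins.
- manip.sign_off(): hands the job in, once; it reports no verdict.
Trained networks look in the newest picture that a camera, given by its name, has taken for a name from the list of things; names that differ only in an ending like _2 or _b are one class to them, and where a whole thing is asked for, a point or a joint stands for the part that bears it (a point fixed in the world has none). Each returns a list of dicts, best first, with "p" (0 to 1); they miss things now and then, are a little off and sometimes report something else, mostly with a low value. They report only what shows in the picture. A call takes as long as a camera call. They do not tell look-alikes from the thing itself.
- finder.find_in(camera, target): "uv" ([column, row] in pixels, amid what is visible of it).
The state is a dict: "clock": time; "joints": joint angles; "qd": joint speeds; "effort": joint torques, N m; "eef_pos": TCP position; "eef_rot": TCP orientation; "wrist_force": force on the tool from outside, world axes, zero at the start; "moment": the same for the moment, N m; "finger_gap": finger opening in mm.
Only numpy, scipy, OpenCV 4.12 (cv2) and the standard library are available. Lean on these libraries where they do the work, as an engineer would, in place of code of your own. Each camera call takes 0.05 s, during which the arm holds its last target. There are 200 camera calls.

### The job

Put the red-handled file away in the holder with the red base: lay its handle over the two spring clips and press it down with the gripper (do not drop it in) until both clips snap around it and it sits fully home, with the handle about centred on the holder (blade pointing either way), then let go. Leave the blue-handled file lying where it is.

Things in the scene. Friction and masses are not known exactly. Their poses are not given: they have to be found in the camera images.
- file_red: Loose file with red handle, 0.1 kg. Origin: middle of the handle, on its axis, 16 mm above the bench as it lies; x along the file to the blade, z up. Round handle 26 mm diameter, 130 mm long, with black hexagonal end collars (32 mm across flats, 15 mm long, x 65 to 80 mm both ways) on which it lies; flat steel blade on to x = 165 mm. Balances near the handle's middle.
- file_blue: The same file with a blue handle: same sizes and axes. To be left where it lies.
- holder_red_seat (a point): Holder with red base, fixed. Point: where the middle of a seated handle's axis belongs, 50 mm above the bench; x along the holder and the seated handle, z up. Base 140 (x) by 60 (y) by 10 mm thick. Two steel clips, each 12 mm long in x, centred 40 mm either side of the point. Each clip: two spring fingers beside a black block whose top, 37 mm above the bench, is the seat.
- holder_blue_seat (a point): Same point on the identical holder with blue base (not the one to use). On both the fingers flare out to tips 72 mm above the bench and 44 mm apart, with a throat of 20 mm at 60 mm height; they yield sideways and close over the handle. The push grows to 9 to 18 N about 14 mm above home, then falls; the last 6 mm it is drawn in. Between the clips 66 mm is free for the gripper.
Things that resemble listed ones, but are neither listed nor needed, are in the scene too. Leave any green look-alike of the file_red alone. Leave any purple look-alike of the part that bears holder_red_seat alone.

How it is judged (in metres and radians):
On the way:
1. the red file is pressed in between the red holder's clips by the gripper's fingers: within 12 mm of the seat height and 20 mm of the seat point seen from above, while the fingers touch it (z of file_red in the frame of holder_red_seat below 0.012 m and horizontal distance between file_red and holder_red_seat below 0.02 m and contact force between the fingers and file_red above 0.3 N).
At the end, for the whole second after the job is handed in: The red file's handle sits in both clips of the red-based holder: its middle within 17 mm of the holder's centre along the holder, within 20 mm in all seen from above, and within 5 mm of the seat height; its axis within 10 degrees of the holder's; at rest and released (x of file_red in the frame of holder_red_seat between -0.017 and 0.017 m and horizontal distance between file_red and holder_red_seat below 0.02 m and z of file_red in the frame of holder_red_seat between -0.005 and 0.005 m and angle between the x axis of file_red and the x axis of holder_red_seat, either way round below 0.175 rad and linear speed of file_red below 0.02 m/s); the robot touches nothing.
It fails at once if the blue-handled file is shifted more than 30 mm (distance of file_blue from where it was at the start of the episode above 0.03 m).
It also fails if it takes over 40 s, if anything falls off the work surface, if the arm or the gripper's body presses on something with over 40 N, if the wrist force passes 120 N, or if a joint passes its speed limit or range.

## Working session

There is one attempt and no reset: what is moved stays moved. The work goes in short steps, Python scripts to look and compute and a tool call to move; the robot and the scene stay as the last step left them, time stands still between calls to the robot, and variables do not carry over. Pictures are saved under pics/ and viewed, about 8 in all and at most 12, crops included, and the job is handed in when it is done.

Besides the shell and the picture viewer there is one more tool, called after "Call:" by a JSON object that holds its "op" and its "data", one argument or row to a line. drive_tool: Moves the arm, as the interface text tells. Its arguments: {"type":"object","properties":{"rows":{"type":"array","items":{"type":"object","properties":{"offset":{"type":"array","items":{"type":"number"}},"spin":{"type":"number"},"jaw":{"type":"number"}}}},"force":{"type":"number"}},"required":["rows"]}

```bash
mkdir -p pics
cat > h.py <<'E'
import numpy as np, cv2
from cell import manip, eyes, finder
def cam(n):
    c=eyes.camera(n); c['f']=200/np.tan(np.radians(c['vfov'])/2); c['R']=cv2.Rodrigues(np.array(c['rvec'],float))[0]; c['t']=np.array(c['tvec'],float).ravel(); return c
def cloud(c):
    v,u=np.mgrid[0:400,0:640]; d=c['depth']
    P=np.stack([(u-c['cx'])/c['f']*d,(v-c['cy'])/c['f']*d,d],-1)
    W=(P-c['t'])@c['R']; W[d<=0]=np.nan; return W
E
python3 - <<'E'
from h import *
for n in ['top','scene']:
    c=cam(n); cv2.imwrite(f'pics/{n}0.png',c['color']); W=cloud(c)
    for t in ['file_red','holder_red_seat']:
        for r in finder.find_in(n,t):
            u,v=map(int,r['uv']); print(n,t,u,v,round(r['p'],2),W[v,u].round(),c['color'][v,u])
s=manip.read_state(); print(s['clock'],s['eef_pos'],s['eef_rot'])
E
```

```text
top file_red 204 253 0.79 [249. 342.  28.] [75 99 79]
top file_red 374 146 0.66 [ 576. -156.   30.] [ 13  25 155]
top holder_red_seat 272 158 0.79 [541. 153.   6.] [ 16  21 112]
top holder_red_seat 296 217 0.59 [360.  77.   4.] [116  42  97]
scene file_red 452 192 0.96 [247. 342.  28.] [54 97 50]
scene file_red 235 242 0.58 [ 592. -151.   32.] [ 34  36 124]
scene holder_red_seat 352 206 0.84 [362.  86.  12.] [90 43 79]
scene holder_red_seat 362 257 0.61 [536. 150.  11.] [37 38 91]
0.3 [183.81422048 518.32867846 302.49982337] [-3.14126829e+00 -2.27416396e-05  2.80080635e+00]
```

View pics/top0.png

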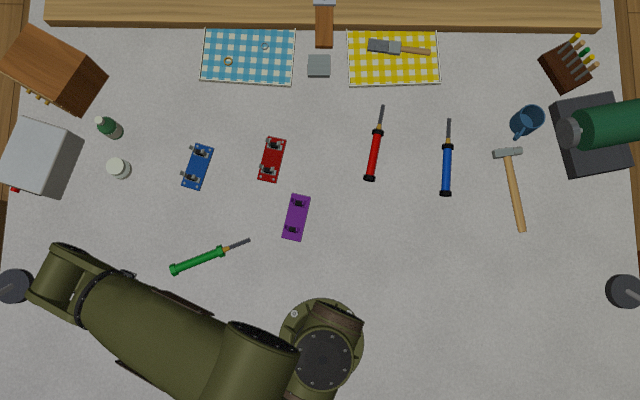

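View pics/scene0.png

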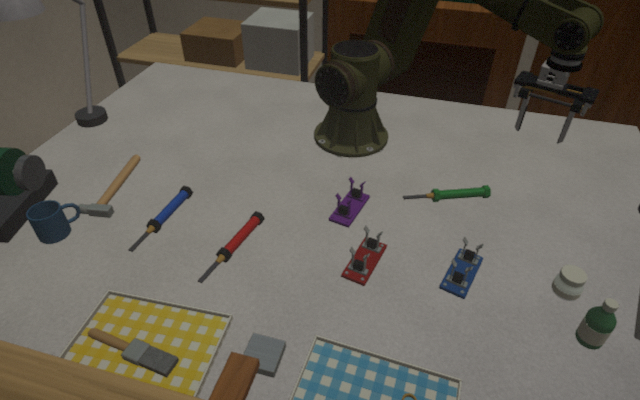

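The top view shows three files: red (374,150), blue (447,165) and green (200,258). It also shows three holders: red (271,159), blue (197,167) and purple (296,217). By the description I choose the red ones at (374,150) and (271,159). Next I measure them and check with one close crop.

```bash
cat >> h.py <<'E'
def red(c):
    h=cv2.cvtColor(c['color'],cv2.COLOR_BGR2HSV)
    return ((h[...,0]<8)|(h[...,0]>172))&(h[...,1]>150)&(h[...,2]>50)
def box(p):
    r=cv2.minAreaRect(p[:,:2].astype(np.float32)); b=cv2.boxPoints(r); e=[b[1]-b[0],b[2]-b[1]]
    l=max(e,key=np.linalg.norm); return np.round(r[0],1),np.round(r[1],1),round(float(np.degrees(np.arctan2(l[1],l[0]))%180),1)
def meas(c,minpx=60):
    W=cloud(c); n,l,s,_=cv2.connectedComponentsWithStats(red(c).astype(np.uint8))
    for i in range(1,n):
        if s[i,4]<minpx: continue
        p=W[l==i]; p=p[~np.isnan(p[:,0])]
        if len(p)<20: continue
        print(s[i].tolist(),'box',*box(p),'mean',p.mean(0).round(1),'z',np.percentile(p[:,2],[5,50,95]).round(1))
E
python3 - <<'E'
from h import *
for n in ['top','scene']:
    c=cam(n); print(n); meas(c)
    if n=='top': cv2.imwrite('pics/crop.png',cv2.resize(c['color'][90:250,170:470],(800,427),interpolation=cv2.INTER_CUBIC))
E
```

```text
top
[366, 133, 15, 43, 328] box [ 551.6 -154.4] [ 22.8 134.7] 169.0 mean [ 552.1 -154.1   25.9] z [18.2 26.2 32. ]
[257, 140, 29, 43, 517] box [536.3 155.6] [ 58.1 137.4] 168.2 mean [527.6 155.8   9.2] z [ 4.1  9.2 14.1]
scene
[225, 216, 35, 37, 381] box [ 552.  -149.5] [ 20.9 130.8] 169.4 mean [ 554.6 -148.3   26.2] z [19.2 27.  30.9]
[342, 245, 44, 39, 448] box [542.2 157.3] [ 57.8 133.6] 168.0 mean [552.3 159.5  10.2] z [ 7.5 10.2 12.8]
```

View pics/crop.png

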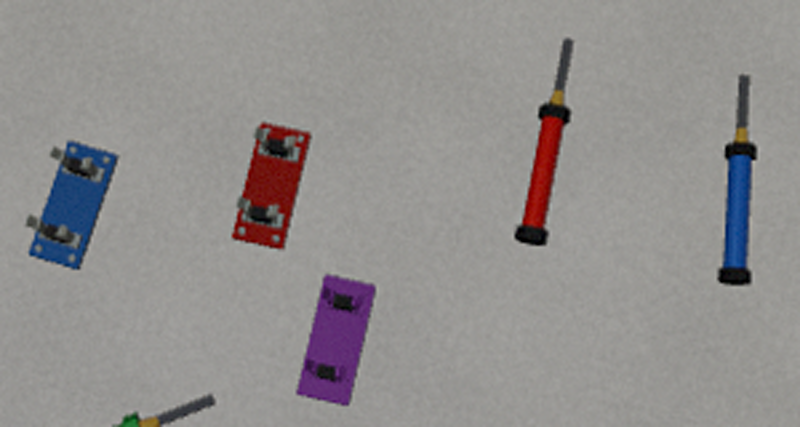

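The crop confirms the choice. The red file is near (552,-152) with its axis at 169° and its blade toward +x. The red holder is near (538,156) at 168°. Now I move above the file.

Call:
{"op": "drive_tool", "data": {
  "rows": [
    {"offset":[0,0,0],"spin":-8.5,"jaw":94},
    {"offset":[-27,-32.5,0],"spin":0,"jaw":94},
    {"offset":[-27,-32.5,0],"spin":0,"jaw":94},
    {"offset":[-27,-32.5,0],"spin":0,"jaw":94},
    {"offset":[-27,-32.5,0],"spin":0,"jaw":94},
    {"offset":[-27,-32.5,0],"spin":0,"jaw":94},
    {"offset":[-27,-32.5,0],"spin":0,"jaw":94},
    {"offset":[-27,-32.5,0],"spin":0,"jaw":94},
    {"offset":[-27,-32.5,0],"spin":0,"jaw":94},
    {"offset":[-27,-32.5,0],"spin":0,"jaw":94},
    {"offset":[-27,-32.5,0],"spin":0,"jaw":94},
    {"offset":[-27,-32.5,0],"spin":0,"jaw":94},
    {"offset":[-27,-32.5,0],"spin":0,"jaw":94},
    {"offset":[-27,-32.5,0],"spin":0,"jaw":94},
    {"offset":[-27,-32.5,0],"spin":0,"jaw":94},
    {"offset":[-27,-32.5,0],"spin":0,"jaw":94},
    {"offset":[-27,-32.5,0],"spin":0,"jaw":94},
    {"offset":[-27,-32.5,0],"spin":0,"jaw":94},
    {"offset":[-27,-32.5,0],"spin":0,"jaw":94},
    {"offset":[0,0,0],"spin":0,"jaw":94}
  ]
}}

```text
clock: 2.4
eef_pos: [550.0, -152.4, 301.7]
eef_rot: [-3.141, -0.001, 2.946]
wrist_force: [-0.4, 1.0, 0.3]
finger_gap: 94.2
```

Run:
```python
from h import *
c=cam('wrist'); cv2.imwrite('pics/w1.png',c['color']); meas(c)
s=manip.read_state(); print(s['clock'],s['eef_pos'],np.degrees(s['eef_rot']),s['joints'],s['wrist_force'])
```

```text
[562, 48, 78, 130, 4536] box [535.8 154.5] [ 58.8 135.9] 168.2 mean [529.7 154.4   9.2] z [ 7.9  9.2 10.5]
[317, 128, 10, 113, 671] box [ 550.6 -153.4] [ 10.1 125.7] 169.0 mean [ 550.7 -153.1   27.8] z [25.8 27.9 29.2]
2.45 [ 549.25001976 -150.38759787  301.82240628] [ 1.79992590e+02 -6.30663131e-02  1.68833423e+02] [-3.31563576e-01  3.44420735e-01  1.46432971e+00 -2.24665736e-05
  1.33395028e+00 -1.70746101e+00] [-0.90564106 -0.06918797 -0.92979309]
```

View pics/w1.png

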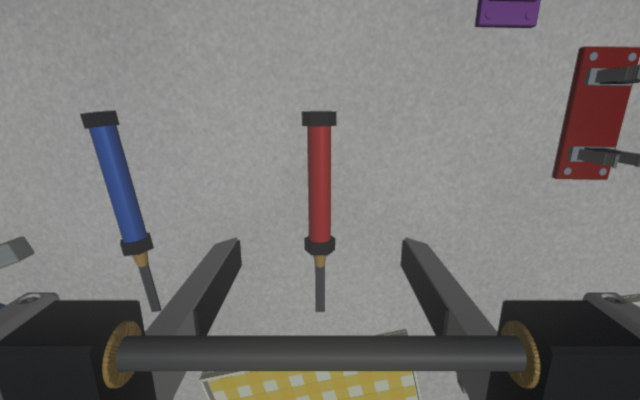

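The wrist view shows the red handle centred between the fingers: column 319, rows 128–241, with the blue file well clear at (120,185). All three cameras agree on about (551,-153), so I descend and grip.

Call:
{"op": "drive_tool", "data": {
  "rows": [
    {"offset":[-2,-1,30],"spin":0,"jaw":94},
    {"offset":[0,0,40],"spin":0,"jaw":94},
    {"offset":[0,0,40],"spin":0,"jaw":94},
    {"offset":[0,0,40],"spin":0,"jaw":94},
    {"offset":[0,0,25],"spin":0,"jaw":94},
    {"offset":[0,0,15],"spin":0,"jaw":94},
    {"offset":[0,0,10],"spin":0,"jaw":94},
    {"offset":[0,0,0],"spin":0,"jaw":94},
    {"offset":[0,0,0],"spin":0,"jaw":20},
    {"offset":[0,0,0],"spin":0,"jaw":20},
    {"offset":[0,0,0],"spin":0,"jaw":20},
    {"offset":[0,0,0],"spin":0,"jaw":20},
    {"offset":[0,0,0],"spin":0,"jaw":20},
    {"offset":[0,0,0],"spin":0,"jaw":20},
    {"offset":[0,0,0],"spin":0,"jaw":20},
    {"offset":[0,0,0],"spin":0,"jaw":20}
  ],
  "force": 50
}}

```text
clock: 4.05
eef_pos: [550.7, -150.2, 102.7]
eef_rot: [-3.142, -0.0, 2.949]
wrist_force: [-0.5, -1.2, -0.5]
finger_gap: 33.3
```

Call:
{"op": "drive_tool", "data": {
  "rows": [
    {"offset":[0,0,0],"spin":0,"jaw":20},
    {"offset":[0,0,0],"spin":0,"jaw":20},
    {"offset":[0,0,0],"spin":0,"jaw":20},
    {"offset":[0,0,0],"spin":0,"jaw":20}
  ]
}}

```text
clock: 4.45
eef_pos: [550.8, -150.2, 102.7]
eef_rot: [-3.141, 0.0, 2.949]
wrist_force: [0.3, -1.1, 0.6]
finger_gap: 25.0
```

The gap is 25 mm, so the file is gripped. I lift it and carry it above the holder.

Call:
{"op": "drive_tool", "data": {
  "rows": [
    {"offset":[0,0,-15],"spin":0,"jaw":20},
    {"offset":[0,0,-30],"spin":0,"jaw":20},
    {"offset":[0,0,-40],"spin":0,"jaw":20},
    {"offset":[0,0,-30],"spin":0,"jaw":20},
    {"offset":[0,0,-15],"spin":0.8,"jaw":20},
    {"offset":[6,25,0],"spin":0,"jaw":20},
    {"offset":[8,33,0],"spin":0,"jaw":20},
    {"offset":[9,38,0],"spin":0,"jaw":20},
    {"offset":[9,38,0],"spin":0,"jaw":20},
    {"offset":[9,38,0],"spin":0,"jaw":20},
    {"offset":[9,38,0],"spin":0,"jaw":20},
    {"offset":[9,38,0],"spin":0,"jaw":20},
    {"offset":[8,32,0],"spin":0,"jaw":20},
    {"offset":[5,17,0],"spin":0,"jaw":20},
    {"offset":[0,0,0],"spin":0,"jaw":20},
    {"offset":[0,0,0],"spin":0,"jaw":20},
    {"offset":[0,0,0],"spin":0,"jaw":20}
  ]
}}

```text
clock: 6.15
eef_pos: [541.2, 154.4, 233.0]
eef_rot: [3.142, 0.0, 2.934]
wrist_force: [-0.4, -0.4, -1.4]
finger_gap: 25.1
```

Run:
```python
from h import *
for n in ['wrist','top','scene']:
    c=cam(n); print(n); meas(c)
    if n!='top': cv2.imwrite(f'pics/{n}2.png',c['color'])
s=manip.read_state(); print(s['clock'],s['eef_pos'],np.degrees(s['eef_rot']),s['wrist_force'],s['finger_gap'])
```

```text
wrist
[301, 151, 45, 185, 7301] box [530.6 156.5] [ 23.1 106.4] 166.9 mean [526.8 157.4 157.4] z [152.8 157.7 159.4]
[307, 372, 29, 5, 111] box [603.3 140.1] [16.3  4.6] 76.6 mean [603.6 140.  158.2] z [156.6 158.2 159.6]
top
scene
[354, 199, 20, 37, 294] box [549.8 154.4] [ 24.3 122.9] 172.0 mean [564.4 152.7 157.4] z [151.4 157.8 160.8]
[342, 244, 44, 40, 465] box [549.9 155.2] [ 58.4 146.9] 168.0 mean [552.4 159.6  10.7] z [ 7.8 10.3 13. ]
6.3 [541.25807863 154.4831515  232.79400644] [1.79999445e+02 8.00437990e-04 1.68107673e+02] [ 0.39759057 -0.54651383 -1.32005186] 24.806474075668973
```

View pics/wrist2.png

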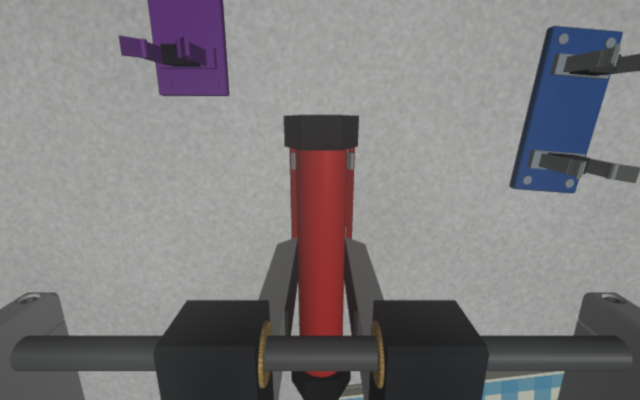

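View pics/scene2.png

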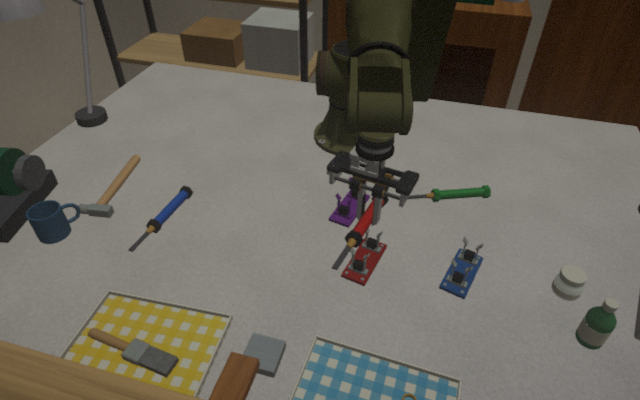

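The wrist view shows the file held straight over the red base: handle at columns 300–345, base edges at 290 and 355. I refine the holder centre from base pixels intersected with the plane z=10, using the first pictures.

Run:
```python
from h import *
def plane(c,uv,z):
    d=np.c_[(uv[:,0]-c['cx'])/c['f'],(uv[:,1]-c['cy'])/c['f'],np.ones(len(uv))]@c['R']; o=-c['R'].T@c['t']
    return o+d*((z-o[2])/d[:,2])[:,None]
for n,img,bx in [('top','top0',(250,300,130,190)),('scene','scene0',(335,395,235,290))]:
    c=cam(n); c['color']=cv2.imread(f'pics/{img}.png'); m=red(c)
    k=np.zeros_like(m); k[bx[2]:bx[3],bx[0]:bx[1]]=1; v,u=np.nonzero(m&k)
    print(n,box(plane(c,np.c_[u,v].astype(float),10)))
c=cam('wrist'); m=red(c); W=cloud(c); v,u=np.nonzero(m&(W[...,2]>140))
p=plane(c,np.c_[u,v].astype(float),148); q=W[v,u]
a=np.array([np.cos(np.radians(168.1)),np.sin(np.radians(168.1))])
s=(q[:,:2]-np.array(manip.read_state()['eef_pos'])[:2])@a; t=(q[:,:2]-np.array(manip.read_state()['eef_pos'])[:2])@[-a[1],a[0]]
print('handle along tool x',np.percentile(s,[0.2,99.8]),'across',np.percentile(t,[1,50,99]))
i=s>20; print('z slope',np.polyfit(s[i],q[i,2],1), np.polyfit(s[i],t[i],1))
```

```text
top (array([536. , 155.1]), array([ 57.1, 137.6]), 167.9)
scene (array([541.4, 157.3]), array([ 57.2, 135.9]), 168.0)
handle along tool x [-65.14988855  63.66667054] across [-10.23001006   0.27417985  11.74911262]
z slope [-3.40038218e-02  1.58985137e+02] [-0.00964824 -0.15876477]
```

Holder centre is about (538,156) and the file sits centred in the grip, with home at TCP z ≈ 137. I make a small correction and descend to just above the clips, then start pressing.

Call:
{"op": "drive_tool", "data": {
  "rows": [
    {"offset":[3.5,1,15],"spin":0,"jaw":20},
    {"offset":[0,0,20],"spin":0,"jaw":20},
    {"offset":[0,0,15],"spin":0,"jaw":20},
    {"offset":[0,0,10],"spin":0,"jaw":20},
    {"offset":[0,0,5],"spin":0,"jaw":20},
    {"offset":[0,0,5],"spin":0,"jaw":20},
    {"offset":[0,0,0],"spin":0,"jaw":20}
  ],
  "force": 60
}}

```text
clock: 7.15
eef_pos: [537.9, 156.9, 162.5]
eef_rot: [-3.141, -0.0, 2.935]
wrist_force: [-0.5, -0.7, -1.3]
finger_gap: 24.8
```

Call:
{"op": "drive_tool", "data": {
  "rows": [
    {"offset":[0,0,3],"spin":0,"jaw":20},
    {"offset":[0,0,3],"spin":0,"jaw":20},
    {"offset":[0,0,3],"spin":0,"jaw":20},
    {"offset":[0,0,2],"spin":0,"jaw":20},
    {"offset":[0,0,0],"spin":0,"jaw":20}
  ]
}}

```text
clock: 7.65
eef_pos: [538.7, 156.8, 152.9]
eef_rot: [3.141, 0.003, 2.935]
wrist_force: [-1.5, -3.9, 8.2]
finger_gap: 24.8
```

Force is building with almost no sideways load (8 N up). I press on to home and slightly past it.

Call:
{"op": "drive_tool", "data": {
  "rows": [
    {"offset":[0,0,3],"spin":0,"jaw":20},
    {"offset":[0,0,3],"spin":0,"jaw":20},
    {"offset":[0,0,3],"spin":0,"jaw":20},
    {"offset":[0,0,3],"spin":0,"jaw":20},
    {"offset":[0,0,3],"spin":0,"jaw":20},
    {"offset":[0,0,1],"spin":0,"jaw":20},
    {"offset":[0,0,0],"spin":0,"jaw":20}
  ]
}}

```text
clock: 8.35
eef_pos: [538.0, 156.7, 136.4]
eef_rot: [-3.141, 0.0, 2.935]
wrist_force: [-5.1, -4.5, 13.2]
finger_gap: 24.7
```

Run:
```python
from h import *
c=cam('wrist'); meas(c); W=cloud(c); m=red(c)&(W[...,2]>40); p=W[m]
s=manip.read_state(); print(s['clock'],s['eef_pos'],s['wrist_force'],s['finger_gap'])
a=np.array([-.9785,.2062]); t=(p[:,:2]-np.array([538,156]))@a
for lo in range(-70,70,20):
    k=(t>lo)&(t<lo+20)
    if k.sum()>30: print(lo,k.sum(),np.percentile(p[k,2],90).round(1))
```

```text
[298, 150, 52, 186, 7609] box [539.4 158.3] [ 31.1 130.1] 164.3 mean [522.6 159.3  60.6] z [56.1 61.1 62.9]
[307, 372, 29, 5, 113] box [600.3 142.4] [16.3  4. ] 78.2 mean [600.3 142.2  61.7] z [60.  61.9 62.8]
8.4 [538.00821817 156.72423403 136.46887996] [-5.66606072 -5.67357845 12.33384084] 24.961390525429326
-70 113 62.6
-50 458 62.5
-30 1359 62.5
-10 1421 62.5
10 1561 62.6
30 1524 62.7
50 1211 62.6
```

The handle top reads 62.6 mm along its whole length, against 63 expected, so it is home and level. I open and retreat straight up.

Call:
{"op": "drive_tool", "data": {
  "rows": [
    {"offset":[0,0,0],"spin":0,"jaw":60},
    {"offset":[0,0,0],"spin":0,"jaw":60},
    {"offset":[0,0,0],"spin":0,"jaw":60},
    {"offset":[0,0,0],"spin":0,"jaw":60},
    {"offset":[0,0,0],"spin":0,"jaw":60},
    {"offset":[0,0,-10],"spin":0,"jaw":60},
    {"offset":[0,0,-25],"spin":0,"jaw":60},
    {"offset":[0,0,-40],"spin":0,"jaw":60},
    {"offset":[0,0,-40],"spin":0,"jaw":60},
    {"offset":[0,0,-30],"spin":0,"jaw":60},
    {"offset":[0,0,-15],"spin":0,"jaw":60},
    {"offset":[0,0,0],"spin":0,"jaw":60},
    {"offset":[0,0,0],"spin":0,"jaw":60}
  ]
}}

```text
clock: 9.7
eef_pos: [537.7, 156.9, 295.3]
eef_rot: [-3.141, -0.0, 2.935]
wrist_force: [1.7, -0.4, -0.4]
finger_gap: 60.0
```

Run:
```python
from h import *
c=cam('wrist'); cv2.imwrite('pics/w3.png',c['color']); W=cloud(c); m=red(c)&(W[...,2]>40); p=W[m]
s=manip.read_state(); print(s['clock'],s['eef_pos'],s['wrist_force'],s['finger_gap'])
print(box(p))
a=np.array([-.9785,.2062]); t=(p[:,:2]-np.array([538,156]))@a
print(t.min(),t.max())
for lo in range(-70,70,20):
    k=(t>lo)&(t<lo+20)
    if k.sum()>30: print(lo,k.sum(),np.percentile(p[k,2],90).round(1))
c=cam('scene'); cv2.imwrite('pics/s3.png',cv2.resize(c['color'][130:310,120:500],(800,379)))
```

```text
9.75 [537.63430795 156.93783688 294.6994067 ] [0.87730701 0.12558809 0.03940035] 59.940123437734364
(array([539. , 157.6]), array([ 18.1, 127.9]), 167.8)
-64.61410888665937 63.27138022874912
-70 188 62.9
-50 271 62.9
-30 336 62.8
-10 362 62.6
10 363 62.7
30 334 62.8
50 237 62.7
```

View pics/w3.png

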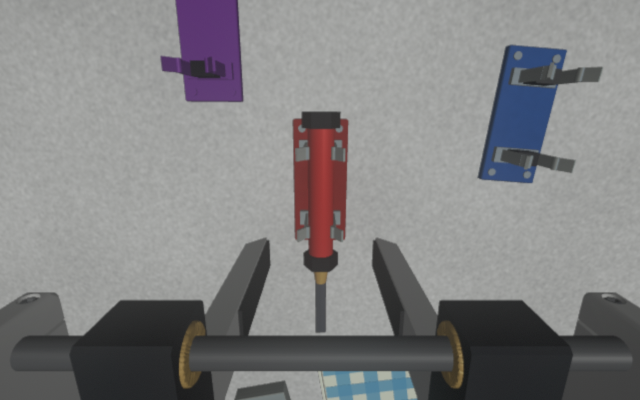

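View pics/s3.png

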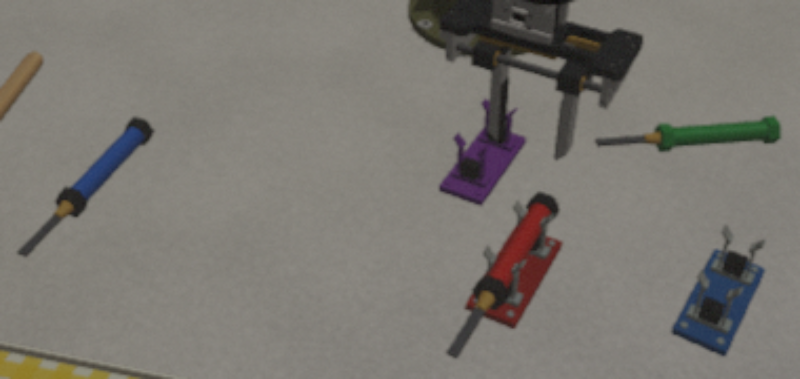

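Both views show the red file in both clips of the red holder (wrist: clips at about (320,152) and (320,225)). The gripper is clear and the blue file is where it was.

```bash
python3 -c "
from cell import manip; print(manip.sign_off())"
```

```text
the job is handed in; nothing more can be done
None
```

The red file is clipped into the red-based holder. I gripped its handle, carried it over the holder and pressed it down between the clips. I then opened the jaws, retreated straight up, and handed the job in at about 10 s.

- **Height:** the top of the handle measures 62.6–62.9 mm along its whole length, against 63 mm expected, so it sits home and level.
- **Position:** its centre is within about 2 mm of my holder estimate, and its axis is within about 0.5° of the holder's.
- **Release:** the gripper is about 160 mm above the pressing height, with the wrist force back to about zero.
- **Blue file:** the last scene picture shows it undisturbed; I did not measure its position.

The cameras disagreed on the holder's centre along its length: about 536 mm from the top and wrist views and 541 mm from the scene view. I used 538 mm, well within the 17 mm allowed. No check failed.

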